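File the test panel in the tilt-out bin

TASK

Put the thin test panel away in the bin: tip the white tilt-out bin all the way forward by one of its tabs, drag the panel along its tray by pressing lightly on its top until it slides off the open end into the bin, then push the bin back fully home with the panel inside. Leave the three small jars beside the station where they stand.

Things in the scene. Friction and masses are not known exactly. Their poses are not given: they have to be found in the camera images.
- station: fixed metal station: a tray on a riser and, behind it, a tilt-out bin. Origin on the table under the middle of the tray's open far end; x from tray to bin, away from the robot (yaw within 0.3 rad), y left. Tray floor 113 mm above the table, x = -122 to 0 mm, between rims 83 mm apart, 5 mm high, 6 mm thick (sides and rear; none at x = 0). Bin's foot plate: 204 mm wide, x = 38 to 163 mm
- tray_edge (a point): middle of the tray's open far end, on the tray floor; axes as the station's
- panel: thin flat panel lying in the tray, 90 (x, along the tray) x 70 (y) x 4 mm, about 80 g; matt black top that a fingertip grips, smooth aluminium underside that slides far more easily; origin at the centre of its underside, z up. At the start the rims are too close for a finger to get behind it. 3 to 6 N on its top is enough to drag it; hard pressing dents it
- bin (a joint): tilt of the bin about its bottom front edge, rad: 0 = fully home (front upright), grows as it tips toward the tray; at the end stop, 0.6, its front lip lies just under the tray's open end. Stiff hinge: stays where left, takes 2 to 5 N at the tabs. Axis along the station's y at x = 59 mm, 10 mm above the table. Home, it leaves a 59 mm gap to the tray
- bin_floor (a point): centre of the bin's inner floor (moves with it; z up along the bin's front, x to its back). White plastic, open at the top, outside 95 mm deep x 166 mm wide; front 110 mm high, 6 mm thick; sides and back 85 mm high, 3 to 4 mm thick; floor 4 mm
- tab_left (a point): middle of the top of the left finger tab: upright, 30 mm wide, 8 mm thick, rising 45 mm above the left end of the bin's front lip, 65 mm left of the bin's middle, 155 mm above the hinge when home. Can be hooked from behind to pull the bin forward, or pushed from the front
- tab_right (a point): the same, right tab, 65 mm right of the middle
- resin_jar: bystander: low amber jar with cream lid, 54 mm wide, 32 mm high, on the table left of the tray; origin under its centre
- vial_2: bystander: clear vial with white cap, 45 mm wide, 68 mm high, on the table right of the tray; origin under its centre
- cream_jar: bystander: jar with pink lid, 98 mm wide, 59 mm high, on the table beyond the amber jar on the left; origin under its centre
Not all that is in view belongs to the job. What is shaped like the panel but brown, red or turquoise is not meant.

How it is judged:
By the outcome, as a careful person would: the job done as asked, in the order asked, and still so for the second after the job is handed in, with the robot touching nothing.
It also fails if it takes over 48 s, if anything falls off the work surface, if the arm or the gripper's body presses on something with over 40 N, if the wrist force passes 120 N, or if a joint passes its speed limit or range.

ROBOT

A 6-joint arm with a two-finger parallel gripper is mounted at the origin on a cart in front of the work surface, level with it; the furniture and walls round the work are solid. World frame = base frame: x ahead of the robot, y to its left, z up, the work surface at z = 0. Lengths are in m, angles in rad, forces in N, time in s.
With the tool pointing down it reaches from about 0.375 to 0.9 m from the base axis. Payload 3.1 kg.
Tool frame: the origin (TCP) lies between the finger pads; the fingertips stand 8 mm ahead of it and the grasp point (between the pads) lies 11 mm behind it; z points along the fingers, y is the line along which they close (so a half turn about z gives the same grasp; the last joint's range is limited). The gripper opens to 85 mm and grips with 20 to 120 N. Pads are 22 mm wide; open, the fingers measure 114 mm over their backs; the gripper's body (76 mm by 85 mm) begins 54 mm behind the grasp point. The pads swing forward as they close: fully open they stand 13 mm farther back than shut.
Start: joints at [0.946, 0.527, 1.433, -0, 1.181, -0.178], TCP at [0.27, 0.564, 0.21] pointing down, gripper open.
Joint ranges: [-3.08, 3.08], [-0.75, 2.2], [0.22, 2.44], [-1.43, 4.57], [0, 2.65], [-2.85, 2.85]. Speed limits (rad/s): [2.79, 2.79, 3.14, 3.14, 3.14, 3.14].

INTERFACE

Orientations are given as a unit quaternion [x, y, z, w].
In Python, from station import readout, cams, sign_off gives the robot as it stands.
- The arm moves only by the tool send_rows, never from a script. Its argument "commands" is text: rows parted by semicolons, each of 5 numbers parted by spaces: the finger opening in mm, from 0 to 85.4, then the shift along the tool's x, y, z each as a share of 0.02 m, from -1 to 1, then the turn about the tool's z as a share of 4 degrees, from -1 to 1. In form: grip dx dy dz spin; .... A call has 1 to 20 rows; each row shifts and turns the commanded pose from where the row before left it, along the tool's axes as they then stand; what a row does not reach is not made up. A row lasts 1/12 s, in which the tool goes at most 41.7 mm and 7.16 degrees, less where a joint would pass 70% of its speed; a pose out of reach is approached as far as the arm can. A call with a number of a shift or a turn outside -1 to 1 is refused whole. A call with a gripper value outside its range is refused whole. The fingers move at their own pace and stop on an object; "grip_force" is the grip in N (left out, the last holds). Time passes only in rows, so rows that do not move let the fingers close. It gives the time, the measured TCP pose, the force, the opening and the grip force at its end, in the units of the state.
- readout.sense(): the state, without advancing time (a new reading comes with each control period).
- cams.snapshot(name): name is "side" or "top"; returns a dict with "pixels" (480x640x3 uint8, red, green, blue), "intrinsics" (3x3 intrinsics, pixels), "dist" ([k1, k2, p1, p2, k3] as OpenCV has them; the pictures are not rectified), "eye" and "rotation" of the camera in the world. Camera axes: x right, y down, z forward; pixel columns grow to the right and rows downward; lengths in m; the calibration is good to about 2 mm. A picture is of the moment at which its call begins. There is no depth.
- sign_off(): hands the job in; it is judged then, once.
The state is a dict: "t": time; "q": joint angles; "qd": joint speeds; "tau": joint torques, N m; "tcp_pos": TCP position; "tool_rot": TCP orientation; "force": force on the tool from outside, world axes, zero at the start; "ft_torque": the same for the moment, N m; "finger_gap": opening from 0.0 (shut) to 1.0 (fully open); "gripper_force": force on a finger pad.
Only numpy, scipy, OpenCV 4.12 (cv2) and the standard library are available. Lean on these libraries where they do the work, as an engineer would, in place of code of your own. Each camera call takes 0.05 s, during which the arm holds its last target. There are 200 camera calls.

## Working session

There is one attempt and no reset: what is moved stays moved. The work goes in short steps, Python scripts to look and compute and a tool call to move; the robot and the scene stay as the last step left them, time stands still between calls to the robot, and variables do not carry over. Pictures are saved under pics/ and viewed, at most 10 in all, crops included, and the job is handed in when it is done.

Besides the shell and the picture viewer there is one more tool, called after "Emit:" by a JSON object that holds its "api" and its "payload". send_rows: Moves the arm, as the interface text tells. Its arguments: {"type":"object","properties":{"commands":{"type":"string"},"grip_force":{"type":"number"}},"required":["commands"]}

```bash
mkdir -p pics; python3 - <<'E'
from station import readout,cams
import cv2,numpy as np,pickle
d={}
for n in("side","top"):
    s=cams.snapshot(n);d[n]=s;cv2.imwrite(f"pics/{n}0.png",s["pixels"][:,:,::-1])
    print(n,np.round(s["eye"],3),np.round(s["rotation"],3).tolist(),np.round(s["intrinsics"],1).tolist())
pickle.dump(d,open("s0.pkl","wb"))
s=readout.sense();print(s["tcp_pos"],s["tool_rot"],s["t"],s["force"])
E
```

```text
side [ 0.339 -0.608  0.949] [0.93, -0.136, 0.048, -0.338] [[515.0, 0.0, 315.9], [0.0, 515.0, 234.4], [0.0, 0.0, 1.0]]
top [0.378 0.058 1.129] [0.707, -0.705, 0.052, -0.036] [[481.9, 0.0, 320.8], [0.0, 481.9, 235.3], [0.0, 0.0, 1.0]]
[0.26957859 0.5630973  0.20922677] [ 2.21545276e-01  9.75149568e-01 -9.23223881e-04 -3.97026960e-04] 0.1 [ 0.16227825 -0.7123179  -0.18048172]
```

View pics/side0.png

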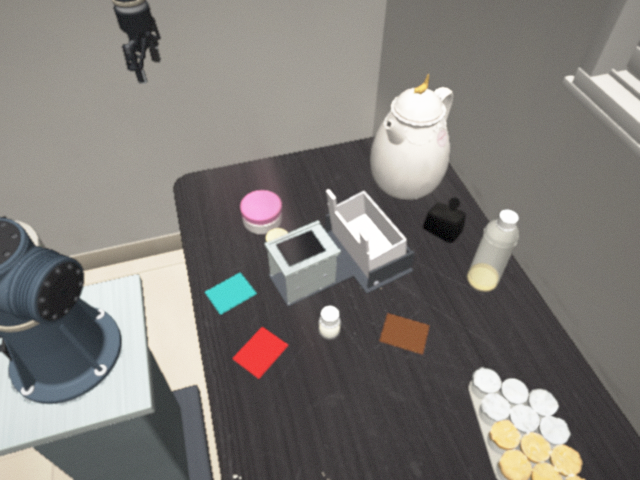

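View pics/top0.png

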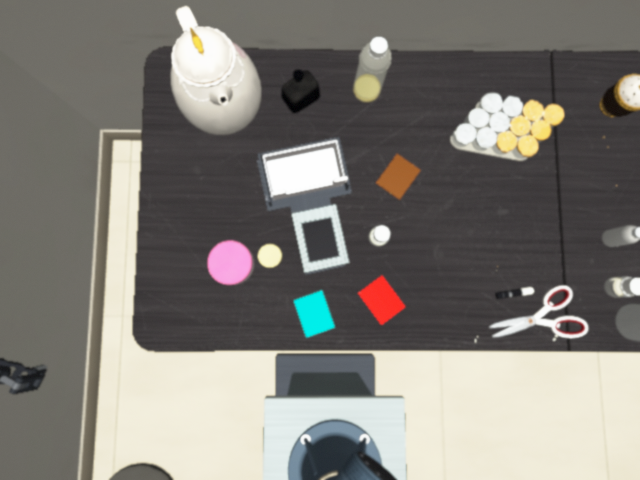

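The side view has the tray with the black panel at about (303,247) and the bin at (370,240), with tabs at (332,200) and (364,245). In the top view the tray is at (320,240), the bin at (305,172), the amber jar at (270,256), the vial at (379,236) and the cream jar at (230,262).

```bash
cat > h.py <<'E'
import cv2,numpy as np,pickle
from scipy.spatial.transform import Rotation as R
def rot(s):
    r=np.array(s["rotation"]); return r if r.shape==(3,3) else R.from_quat(r).as_matrix()
def ray(s,uv,z):
    p=cv2.undistortPoints(np.array(uv,float).reshape(-1,1,2),np.array(s["intrinsics"]),np.array(s["dist"]))[:,0]
    d=np.c_[p,np.ones(len(p))]@rot(s).T; e=np.array(s["eye"]); return e+d*((z-e[2])/d[:,2])[:,None]
def proj(s,P):
    M=rot(s).T; return cv2.projectPoints(np.array(P,float).reshape(-1,1,3),cv2.Rodrigues(M)[0],-M@np.array(s["eye"]),np.array(s["intrinsics"]),np.array(s["dist"]))[0][:,0]
E
python3 - <<'E'
from h import *
d=pickle.load(open("s0.pkl","rb"))
t=d["top"];s=d["side"]
for nm,S,(x0,y0,x1,y1) in(("top",t,(285,195,360,280)),("side",s,(260,215,350,300))):
    g=cv2.cvtColor(S["pixels"],cv2.COLOR_RGB2GRAY)[y0:y1,x0:x1]
    m=(g<60).astype(np.uint8); n,l,st,c=cv2.connectedComponentsWithStats(m)
    for i in range(1,n):
        if 300<st[i,4]<3000 and st[i,0]>0 and st[i,1]>0 and st[i,0]+st[i,2]<x1-x0 and st[i,1]+st[i,3]<y1-y0:
            cs,_=cv2.findContours((l==i).astype(np.uint8),0,2); b=cv2.boxPoints(cv2.minAreaRect(cs[0]))+[x0,y0]
            e=.03*cv2.arcLength(cs[0],True); q=cv2.approxPolyDP(cs[0],e,True)[:,0]+[x0,y0]
            print(nm,st[i],"cen",ray(S,[c[i]+[x0,y0]],.117).round(4)); print(q.tolist());print(ray(S,q,.117).round(4)[:,:2].tolist())
a=cv2.resize(t["pixels"][130:285,245:360],None,fx=3.4,fy=3.4,interpolation=2)
b=cv2.resize(s["pixels"][175:310,255:425],None,fx=2.3,fy=2.3,interpolation=2)
H=np.zeros((max(a.shape[0],b.shape[0]),a.shape[1]+b.shape[1],3),np.uint8);H[:a.shape[0],:a.shape[1]]=a;H[:b.shape[0],a.shape[1]:]=b
cv2.imwrite("pics/c1.png",H[:,:,::-1]);print(H.shape)
E
```

```text
top [ 19  25  29  27 486] cen [[0.5118 0.0405 0.117 ]]
[[329, 220], [304, 225], [309, 245], [317, 246], [323, 237], [331, 242]]
[[0.5368, 0.0176], [0.5258, 0.0707], [0.4832, 0.0599], [0.4811, 0.043], [0.5003, 0.0303], [0.4897, 0.0134]]
side [ 38  17  26  27 402] cen [[0.5147 0.0359 0.117 ]]
[[311, 232], [298, 238], [302, 258], [323, 250]]
[[0.5281, 0.068], [0.4975, 0.0601], [0.4914, 0.007], [0.5382, 0.0145]]
(527, 782, 3)
```

View pics/c1.png

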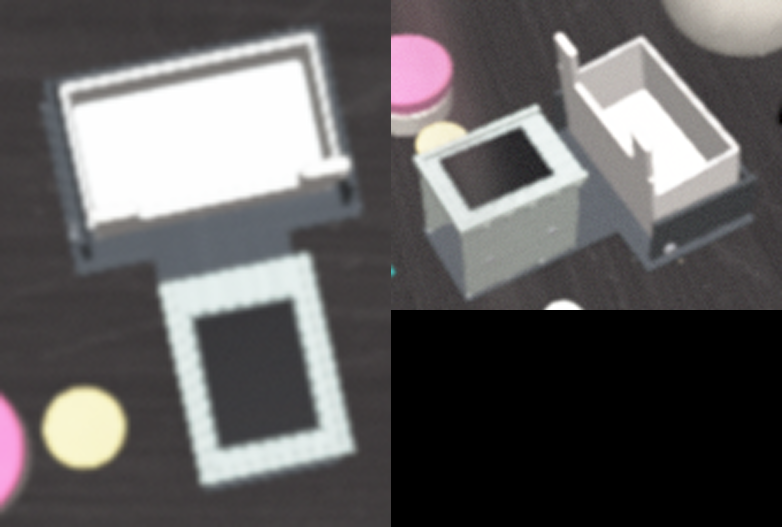

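```bash
python3 - <<'E'
from h import *
d=pickle.load(open("s0.pkl","rb"));t=d["top"];s=d["side"]
T=lambda q:np.array(q,float)/3.4+[245,130]-.35
tr=ray(t,T([(160,285),(310,255),(353,450),(203,485)]),.117)
pn=ray(t,T([(193,318),(293,297),(322,428),(220,448)]),.117)
print(tr.round(4)[:,:2].tolist());print(pn.round(4)[:,:2].tolist(),pn.mean(0))
for P,n in((tr,'tray'),(pn,'pan')):
    a=(P[0]+P[1]-P[2]-P[3])[:2]/2; b=(P[0]+P[3]-P[1]-P[2])[:2]/2
    print(n,np.hypot(*a),np.hypot(*b),np.arctan2(a[1],a[0]),np.arctan2(-b[0],b[1]))
O=(tr[0]+tr[1])/2; yaw=np.arctan2(*(tr[0]+tr[1]-tr[2]-tr[3])[[1,0]]);print("O",O,yaw)
c,si=np.cos(yaw),np.sin(yaw);M=np.array([[c,-si],[si,c]])
loc=lambda P:(np.array(P)[:,:2]-O[:2])@M
print("pan loc",loc(pn).round(4).tolist())
# tab tops, z=.165 home
S=lambda q:(np.array(q,float)-[391,0])/2.3+[255,175]-.3
print("side tab tops",loc(ray(s,S([(560,37),(576,50),(633,137),(653,155)]),.165)).round(3).tolist())
print("top right tab",loc(ray(t,T([(300,165),(350,155),(352,175)]),.165)).round(3).tolist())
W=lambda x,y,z:np.r_[O[:2]+M@[x,y],z]
print("pred tabs", [proj(s,W(x,y,.165))[0].round(1).tolist() for x,y in((59,65),(59,-65),(67,65))] if 0 else [(proj(s,W(.063,y,.165))[0]*1-[255,175]).dot(np.eye(2)*2.3)+[391,0] for y in(.065,-.065)])
for n,z,p in(("amber",.032,(84,427)),("cream",.059,None),("vial",.068,None)):
    px=T([p]) if p else [(230,262)] if n=="cream" else [(379,235)]
    P=ray(t,px,z);print(n,P.round(3),loc(P).round(3))
E
```

```text
[[0.5504, 0.0969], [0.57, 0.003], [0.4475, -0.0233], [0.4256, 0.0694]]
[[0.5296, 0.0762], [0.5432, 0.0137], [0.4611, -0.0042], [0.4485, 0.059]] [0.4956015  0.03617017 0.117     ]
tray 0.12654643104398175 0.09560714723773041 0.21443851430932098 0.21828747847659508
pan 0.08352453345970717 0.06417901594185899 0.2113944280654699 0.20524897941987658
O [0.56019575 0.04994347 0.117     ] 0.21443851430932098
pan loc [[-0.0243, 0.0321], [-0.0243, -0.0318], [-0.1084, -0.0318], [-0.1072, 0.0326]]
side tab tops [[0.041, 0.072], [0.045, 0.05], [0.036, -0.063], [0.04, -0.089]]
top right tab [[0.046, -0.049], [0.046, -0.08], [0.034, -0.079]]
pred tabs [array([583.91645225,  32.71698058]), array([659.94911977, 125.77888214])]
amber [[0.468 0.15  0.032]] [[-0.069  0.117]]
cream [[0.451 0.234 0.059]] [[-0.068  0.204]]
vial [[ 0.511 -0.096  0.068]] [[-0.079 -0.132]]
```

Emit:
{"api": "send_rows", "payload": {"commands": "0 0 0 0 -0.95;0 0 0 0 -0.95;0 0 0 0 -0.95;0 0 0 0 -0.95;0 0 0 0 -0.95;0 0 0 0 -0.95;0 0 0 0 -0.95;0 0 0 0 -0.95;0 0 0 0 -0.95;0 0 0 0 -0.95", "grip_force": 40}}

```text
t: 0.93
tcp_pos: [0.2697, 0.5633, 0.2095]
tool_rot: [-0.11, 0.994, -0.0, -0.0]
force: [-0.4, -0.3, -0.7]
finger_gap: 0.0
gripper_force: 0.0
```

Emit:
{"api": "send_rows", "payload": {"commands": "0 -0.49 -0.99 0 0;0 -0.49 -0.99 0 0;0 -0.49 -0.99 0 0;0 -0.49 -0.99 0 0;0 -0.49 -0.99 0 0;0 -0.49 -0.99 0 0;0 -0.49 -0.99 0 0;0 -0.49 -0.99 0 0;0 -0.49 -0.99 0 0;0 -0.49 -0.99 0 0;0 -0.49 -0.99 0 0;0 -0.49 -0.99 0 0;0 -0.49 -0.99 0 0;0 -0.49 -0.99 0 0;0 -0.49 -0.99 0 0;0 -0.49 -0.99 0 0;0 -0.49 -0.99 0 0;0 -0.49 -0.99 0 0;0 -0.49 -0.99 0 0;0 -0.49 -0.99 0 0"}}

```text
t: 2.6
tcp_pos: [0.5467, 0.218, 0.2096]
tool_rot: [-0.108, 0.994, -0.0, -0.001]
force: [1.1, -0.2, -0.9]
finger_gap: -0.002
gripper_force: 0.0
```

```bash
cat >> h.py <<'E'
O=np.array([.5602,.0499]);yaw=.2144
M=np.array([[np.cos(yaw),-np.sin(yaw)],[np.sin(yaw),np.cos(yaw)]])
def W(x,y,z): return np.r_[O+M@[x,y],z]
def st():
    from station import readout
    s=readout.sense();p=np.array(s["tcp_pos"]);x=R.from_quat(s["tool_rot"]).as_matrix()[:2,0]
    f=np.array(s["force"])
    print("t",round(s["t"],2),"loc mm",(1e3*np.r_[(p[:2]-O)@M,p[2]]).round(1),"yawerr deg",np.degrees(np.arctan2(-x[1],-x[0])-yaw).round(2),"F st",np.r_[f[:2]@M,f[2]].round(2),"gap",s["finger_gap"])
E
python3 -c "from h import *;st()"
```

```text
t 2.6 loc mm [ 22.5 167.1 209.6] yawerr deg 0.11 F st [ 1.06 -0.39 -0.85] gap -0.0015391938205827902
```

Emit:
{"api": "send_rows", "payload": {"commands": "0 -0.5 -0.99 0 0;0 -0.5 -0.99 0 0;0 -0.5 -0.99 0 0;0 -0.5 -0.99 0 0;0 -0.5 -0.99 0 0;0 0 0 0 0;0 0 0 0 0"}}

```text
t: 3.18
tcp_pos: [0.6168, 0.132, 0.2094]
tool_rot: [-0.107, 0.994, 0.0, -0.001]
force: [-1.0, 0.6, -0.7]
finger_gap: -0.001
gripper_force: 0.0
```

```bash
python3 - <<'E'
from h import *;from station import cams
st()
a=cams.snapshot("side")["pixels"][150:300,255:425];b=cams.snapshot("top")["pixels"][120:270,245:380]
cv2.imwrite("pics/c2.png",cv2.resize(np.hstack([a,b]),None,fx=2.6,fy=2.6,interpolation=2)[:,:,::-1])
E
```

```text
t 3.18 loc mm [ 72.8  68.2 209.4] yawerr deg -0.01 F st [-0.89  0.86 -0.7 ] gap -0.0014502101121599792
```

View pics/c2.png

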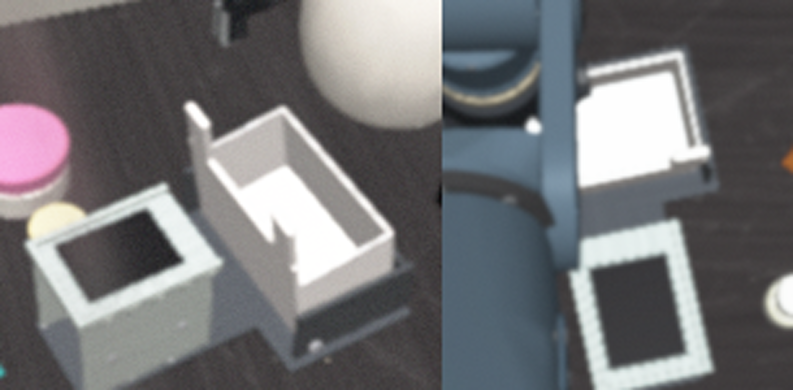

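The side view shows the closed fingers at crop (225,38), above and beyond the left tab's top at (195,108). I'll check this against the projection.

```bash
python3 - <<'E'
from h import *
s=pickle.load(open("s0.pkl","rb"))["side"]
f=lambda p:((proj(s,p)-[255,150])*2.6).round(0).tolist()
for z in(.188,.201): print("tip",z,f([W(.0728+a,.0682+b,z) for a in(-.011,.011) for b in(-.0145,.0145)]))
for th in(0,.1,.15,.2):
    c,n=np.cos(th),np.sin(th)
    print(th,f([W(.059-.155*n+d*c,y,.01+.155*c+d*n) for y in(.05,.08) for d in(0,.008)]),f([W(.059-.11*n,y,.01+.11*c) for y in(.083,-.083)]),f(W(.059-.155*n,-.065,.01+.155*c)))
E
```

```text
tip 0.188 [[225.0, 91.0], [207.0, 69.0], [248.0, 82.0], [230.0, 60.0]]
tip 0.201 [[225.0, 79.0], [207.0, 57.0], [249.0, 70.0], [231.0, 48.0]]
0 [[223.0, 115.0], [232.0, 112.0], [205.0, 92.0], [213.0, 89.0]] [[202.0, 128.0], [308.0, 261.0]] [[300.0, 209.0]]
0.1 [[207.0, 122.0], [215.0, 118.0], [189.0, 100.0], [197.0, 96.0]] [[191.0, 133.0], [296.0, 267.0]] [[283.0, 217.0]]
0.15 [[199.0, 127.0], [207.0, 122.0], [180.0, 104.0], [189.0, 99.0]] [[185.0, 136.0], [290.0, 270.0]] [[274.0, 222.0]]
0.2 [[190.0, 131.0], [199.0, 126.0], [172.0, 108.0], [181.0, 103.0]] [[179.0, 139.0], [284.0, 274.0]] [[265.0, 227.0]]
```

```bash
python3 - <<'E'
from h import *;from station import cams
s=cams.snapshot("side")
a=s["pixels"][120:200,310:390].astype(float)
cv2.imwrite("pics/c3.png",cv2.resize(np.clip(a*2.2,0,255).astype(np.uint8),None,fx=7,fy=7,interpolation=2)[:,:,::-1])
print((proj(s,W(.0728,.0682,.2014))-[310,120])*7,(proj(s,W(.0728,.0682,.25))-[310,120])*7)
E
```

```text
[[228.94422833 380.49617527]] [[235.37429662 257.4419544 ]]
```

View pics/c3.png

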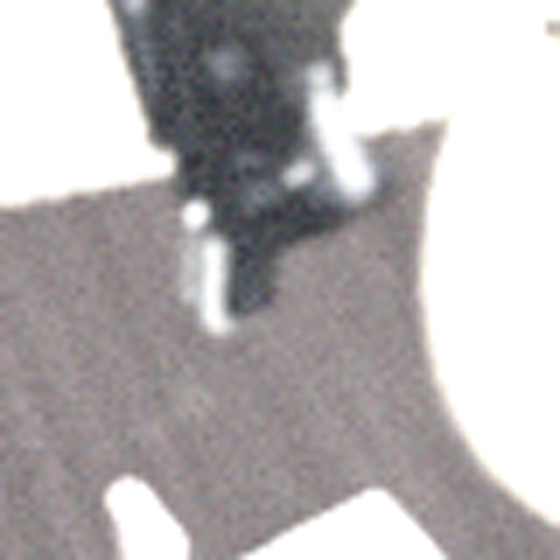

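The tip bottom appears at about (235,320) here, against a prediction of 380. I'll check whether the tray corners agree between the two views before trusting that.

```bash
python3 - <<'E'
from h import *
d=pickle.load(open("s0.pkl","rb"));s=d["side"];t=d["top"]
q=np.array([(165,187),(220,263),(85,325),(30,243)])/2.6+[255,150]-.3
T=(np.array([(160,285),(310,255),(353,450),(203,485)])/3.4)+[245,130]-.35
print(ray(s,q,.117).round(4)[:,:2].tolist(),ray(t,T,.117).round(4)[:,:2].tolist())
def tri(a,b):
    A=[];B=[]
    for S,p in((s,a),(t,b)):
        P0,P1=ray(S,[p],.3)[0],ray(S,[p],0)[0];dd=(P1-P0)/np.linalg.norm(P1-P0);m=np.eye(3)-np.outer(dd,dd);A.append(m);B.append(m@P0)
    X=np.linalg.solve(A[0]+A[1],B[0]+B[1]);return X.round(4),[np.linalg.norm(m@X-b_).round(4) for m,b_ in zip(A,B)]
for a,b in zip(q,T): print(tri(a,b))
print(s["dist"],t["dist"])
E
```

```text
[[0.5511, 0.0916], [0.5696, 0.0028], [0.4526, -0.0246], [0.4306, 0.0656]] [[0.5504, 0.0969], [0.57, 0.003], [0.4475, -0.0233], [0.4256, 0.0694]]
(array([0.5521, 0.0971, 0.1104]), [np.float64(0.0006), np.float64(0.0006)])
(array([0.5699, 0.003 , 0.1167]), [np.float64(0.0002), np.float64(0.0002)])
(array([ 0.4501, -0.0237,  0.1159]), [np.float64(0.0026), np.float64(0.0026)])
(array([0.4285, 0.0692, 0.1127]), [np.float64(0.0026), np.float64(0.0026)])
[0.03608774 0.         0.         0.         0.        ] [0.03477853 0.         0.         0.         0.        ]
```

```bash
python3 - <<'E'
from h import *
from station import readout
d=pickle.load(open("s0.pkl","rb"));s=d["side"]
p=np.array([.26958,.5631,.20923]);r=R.from_quat([.22155,.97515,-.0009,-.0004]).as_matrix()
x0,y0=95,0
for z in(-.013,-.005,.008): print(z,((proj(s,[p+r@[0,y,z] for y in(-.0425,.0425,-.057,.057)])-[x0,y0])*6).round(0).tolist())
a=s["pixels"][0:95,x0:x0+90].astype(float)
cv2.imwrite("pics/c4.png",cv2.resize(np.clip(a*2,0,255).astype(np.uint8),None,fx=6,fy=6,interpolation=2)[:,:,::-1])
print(readout.sense())
E
```

```text
-0.013 [[305.0, 534.0], [379.0, 415.0], [291.0, 555.0], [391.0, 396.0]]
-0.005 [[310.0, 551.0], [384.0, 433.0], [297.0, 573.0], [396.0, 413.0]]
0.008 [[318.0, 579.0], [391.0, 460.0], [305.0, 600.0], [403.0, 441.0]]
{'t': 3.3333, 'q': array([ 3.66454847e-02,  5.35236204e-01,  1.41892020e+00,  3.83309133e-04,
        1.18898929e+00, -1.75142576e+00]), 'qd': array([ 0.01013029, -0.00372532, -0.00036843, -0.00104792, -0.00365529,
       -0.00078961]), 'tau': array([-4.89341766e-01, -4.44657612e+01, -1.80470145e+01, -2.03650264e-02,
       -1.05314091e-02,  1.19222292e-03]), 'tcp_pos': array([0.61551504, 0.13375368, 0.20973872]), 'tool_rot': array([-1.08352732e-01,  9.94112192e-01,  2.33193254e-04, -7.61723918e-04]), 'force': array([0.84694243, 0.748187  , 0.04714756]), 'ft_torque': array([-0.00436036,  0.02226072, -0.03604607]), 'gripper_force': 0.0, 'finger_gap': -0.0024304425192195377}
```

View pics/c4.png

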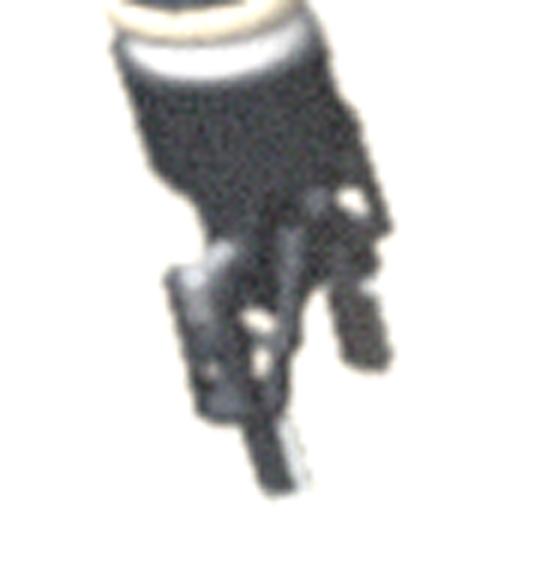

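```bash
python3 - <<'E'
from h import *
d=pickle.load(open("s0.pkl","rb"));t=d["top"];s=d["side"]
p=np.array([.26958,.5631,.20923]);r=R.from_quat([.22155,.97515,-.0009,-.0004]).as_matrix()
for z in(-.1,-.03,.008): print(z,proj(t,[p+r@[0,y,z] for y in(-.0425,.0425)]).round(1).tolist())
g=t["pixels"][340:410,0:60]
cv2.imwrite("pics/c5.png",cv2.resize(np.clip(g*2.0,0,255).astype(np.uint8),None,fx=8,fy=8,interpolation=2)[:,:,::-1])
E
```

```text
-0.1 [[18.8, 375.2], [-28.7, 352.3]]
-0.03 [[43.0, 368.6], [-0.5, 347.5]]
0.008 [[54.6, 365.4], [13.0, 345.3]]
```

View pics/c5.png

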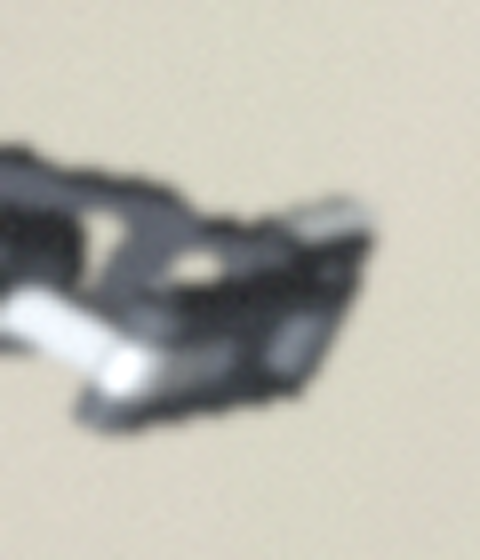

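The top crop shows the near fingertip at about raw pixel (43,377), and in the side view it is at (142.5,82). I'll triangulate it.

```bash
python3 - <<'E'
from h import *
d=pickle.load(open("s0.pkl","rb"));t=d["top"];s=d["side"]
for b in((43,377),(45,368),(44,372),(40,386)):
    A=[];B=[]
    for S,p in((s,(142.5,82)),(t,b)):
        P0,P1=ray(S,[p],.3)[0],ray(S,[p],0)[0];dd=(P1-P0)/np.linalg.norm(P1-P0);m=np.eye(3)-np.outer(dd,dd);A.append(m);B.append(m@P0)
    X=np.linalg.solve(A[0]+A[1],B[0]+B[1]);print(b,X.round(4),np.linalg.norm(A[0]@X-B[0]).round(4))
p=np.array([.26958,.5631,.20923]);r=R.from_quat([.22155,.97515,-.0009,-.0004]).as_matrix()
print(p+r@[0,-.0425,-.005])
E
```

```text
(43, 377) [0.2437 0.5193 0.2465] 0.0056
(45, 368) [0.2511 0.5184 0.2457] 0.0019
(44, 372) [0.2478 0.5192 0.2457] 0.0014
(40, 386) [0.2363 0.5216 0.2468] 0.013
[0.2512222  0.52478012 0.21431212]
```

Emit:
{"api": "send_rows", "payload": {"commands": "0 0 0 0.8 0;0 0 0 0.8 0;0 0 0 0.8 0;0 0 0 0.8 0;0 0 0 0.8 0;0 0 0 0 0"}}

```text
t: 3.83
tcp_pos: [0.6131, 0.134, 0.1269]
tool_rot: [-0.109, 0.994, 0.0, -0.004]
force: [-1.1, 0.1, -1.1]
finger_gap: -0.002
gripper_force: 0.0
```

Emit:
{"api": "send_rows", "payload": {"commands": "0 0.25 0 0 0;0 0.25 0 0 0;0 0.25 0 0 0;0 0 0 0 0"}}

```text
t: 4.17
tcp_pos: [0.6016, 0.1299, 0.1314]
tool_rot: [-0.108, 0.994, -0.0, 0.001]
force: [0.3, 0.1, -0.9]
finger_gap: 0.002
gripper_force: 0.0
```

```bash
python3 - <<'E'
from h import *;from station import cams
st()
s=cams.snapshot("side");a=s["pixels"][150:300,270:430].astype(float)
cv2.imwrite("pics/c6.png",cv2.resize(np.clip(a*1.4,0,255).astype(np.uint8),None,fx=4,fy=4,interpolation=2)[:,:,::-1])
E
```

```text
t 4.17 loc mm [ 57.4  69.4 131.4] yawerr deg 0.13 F st [ 0.33  0.02 -0.89] gap 0.001842136310826047
```

View pics/c6.png

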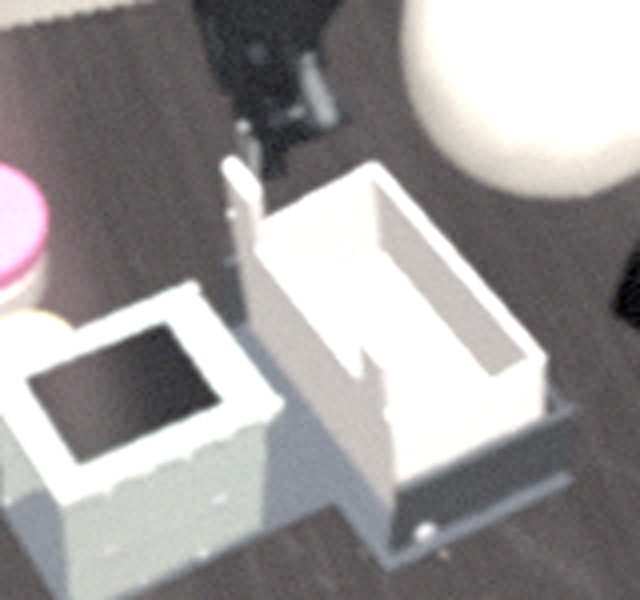

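The fingertip is at about (268,178), just behind the left tab's top at (240,165). That means the tips stand about 22 mm above the TCP. I'll lower a little more and pull along the arc.

Emit:
{"api": "send_rows", "payload": {"commands": "0 0 0 0.3 0;0 0.25 0 0 0;0 0.25 0 0.04 0;0 0.25 0 0.04 0;0 0.25 0 0.05 0;0 0.25 0 0.06 0;0 0 0 0 0"}}

```text
t: 4.8
tcp_pos: [0.5757, 0.124, 0.12]
tool_rot: [-0.108, 0.994, -0.0, -0.001]
force: [0.4, 0.1, 0.5]
finger_gap: -0.0
gripper_force: 0.2
```

Emit:
{"api": "send_rows", "payload": {"commands": "0 0.25 0 0.07 0;0 0.25 0 0.08 0;0 0.25 0 0.09 0;0 0.25 0 0.1 0;0 0 0 0 0"}}

```text
t: 5.22
tcp_pos: [0.5558, 0.1198, 0.1129]
tool_rot: [-0.108, 0.994, -0.0, -0.002]
force: [0.6, 0.1, -0.5]
finger_gap: -0.001
gripper_force: 0.1
```

```bash
python3 -c "from h import *;st()"
```

```text
t 5.22 loc mm [ 10.6  69.3 112.9] yawerr deg 0.12 F st [ 0.65 -0.05 -0.52] gap -0.0009356585450921685
```

```bash
cat >> h.py <<'E'
def tilt(y=-.065,show=True):
    # brightness of tab face between lip and tab top along the predicted silhouette, per tilt
    from station import cams
    s=cams.snapshot("side");g=cv2.cvtColor(s["pixels"],cv2.COLOR_RGB2GRAY)
    for th in np.arange(0,.66,.05):
        c,n=np.cos(th),np.sin(th)
        v=[int(g[int(round(q[1])),int(round(q[0]))]) for q in proj(s,[W(.059-h*n,y,.01+h*c) for h in(.12,.13,.14,.15,.16,.165)])]
        print(round(th,2),v)
    return s
E
python3 - <<'E'
from h import *
tilt();st()
E
```

```text
0.0 [254, 254, 254, 254, 254, 254]
0.05 [254, 254, 254, 254, 254, 254]
0.1 [254, 254, 254, 254, 254, 254]
0.15 [254, 254, 254, 254, 254, 254]
0.2 [254, 254, 254, 254, 254, 254]
0.25 [254, 254, 254, 254, 254, 254]
0.3 [254, 254, 254, 254, 254, 254]
0.35 [254, 254, 254, 254, 254, 254]
0.4 [194, 197, 195, 197, 193, 203]
0.45 [205, 243, 253, 247, 253, 254]
0.5 [138, 237, 236, 233, 233, 229]
0.55 [105, 105, 126, 179, 235, 236]
0.6 [106, 104, 142, 150, 195, 236]
0.65 [107, 141, 150, 146, 162, 198]
t 5.27 loc mm [ 10.7  69.4 113. ] yawerr deg 0.12 F st [-0.92  1.28 -0.23] gap -0.0005439037205318167
```

The bin has moved to a tilt of about 0.45, so the hook works. I'll pull on to the stop.

Emit:
{"api": "send_rows", "payload": {"commands": "0 0.2 0 0.1 0;0 0.2 0 0.11 0;0 0.2 0 0.12 0;0 0 0 0 0"}}

```text
t: 5.6
tcp_pos: [0.5447, 0.1173, 0.1064]
tool_rot: [-0.108, 0.994, -0.0, -0.001]
force: [-0.4, 0.2, 0.1]
finger_gap: -0.002
gripper_force: 0.0
```

Emit:
{"api": "send_rows", "payload": {"commands": "0 0.1 0 0.05 0;0 0.1 0 0.05 0;0 0 0 0 0"}}

```text
t: 5.85
tcp_pos: [0.5447, 0.1172, 0.1061]
tool_rot: [-0.108, 0.994, 0.0, 0.003]
force: [3.5, 1.6, 3.7]
finger_gap: 0.001
gripper_force: 2.7
```

```bash
python3 - <<'E'
from h import *
tilt();st()
E
```

```text
0.0 [254, 254, 254, 254, 254, 253]
0.05 [254, 254, 254, 254, 254, 254]
0.1 [254, 254, 254, 254, 254, 254]
0.15 [254, 254, 254, 254, 254, 253]
0.2 [254, 254, 254, 254, 254, 254]
0.25 [254, 254, 254, 254, 254, 254]
0.3 [254, 254, 254, 254, 254, 254]
0.35 [254, 253, 254, 254, 254, 254]
0.4 [212, 217, 214, 219, 216, 222]
0.45 [212, 207, 212, 210, 210, 210]
0.5 [208, 209, 206, 216, 235, 235]
0.55 [217, 229, 242, 254, 253, 254]
0.6 [206, 252, 204, 172, 197, 235]
0.65 [115, 142, 149, 144, 159, 199]
t 5.9 loc mm [ -0.8  69.  106.1] yawerr deg 0.08 F st [2.66 1.77 5.39] gap 0.00036861752596449663
```

Emit:
{"api": "send_rows", "payload": {"commands": "0 0.1 0 0 0;0 0.1 0 0 0;0 0 0 0 0"}}

```text
t: 6.15
tcp_pos: [0.5446, 0.1169, 0.1065]
tool_rot: [-0.107, 0.994, 0.0, 0.007]
force: [8.7, 5.3, -0.7]
finger_gap: 0.0
gripper_force: 4.1
```

```bash
python3 - <<'E'
from h import *
from station import cams
st()
s=cams.snapshot("side");a=s["pixels"][150:300,250:410].astype(float)
cv2.imwrite("pics/c7.png",cv2.resize(np.clip(a*.9,0,255).astype(np.uint8),None,fx=4,fy=4,interpolation=2)[:,:,::-1])
for y in(.08,-.08): print(((proj(s,[W(.059-h*np.sin(.6),y,.01+h*np.cos(.6)) for h in(0,.11,.155)])-[250,150])*4).round().tolist())
E
```

```text
t 6.15 loc mm [ -1.   68.8 106.5] yawerr deg 0.03 F st [ 9.63  3.31 -0.69] gap 0.0004237170854308771
[[329.0, 328.0], [235.0, 264.0], [192.0, 234.0]]
[[474.0, 521.0], [384.0, 468.0], [343.0, 443.0]]
```

View pics/c7.png

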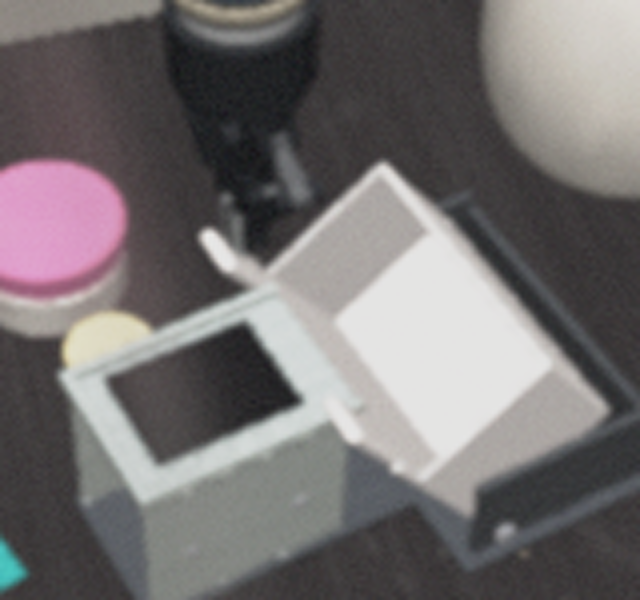

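The bin is at its end stop: the lip is just under the tray's end and the tabs are at (205,235) and (343,425), as predicted for 0.6. I'll back off, lift and go above the rear of the panel.

Emit:
{"api": "send_rows", "payload": {"commands": "0 -0.5 0 0 0;0 0 0 -0.9 0;0 0 0 -0.9 0;0 0 0 -0.9 0;0 0 0 -0.8 0;0 0.97 -0.68 0 0;0 0.97 -0.68 0 0;0 0.97 -0.68 0 0;0 0.97 -0.68 0 0;0 0.97 -0.68 0 0;0 0 0 0 0;0 0 0 0 0"}}

```text
t: 7.2
tcp_pos: [0.4666, 0.0304, 0.1746]
tool_rot: [-0.107, 0.994, 0.0, -0.001]
force: [0.1, 0.9, -0.3]
finger_gap: -0.005
gripper_force: 0.0
```

```bash
python3 - <<'E'
from h import *
st();tilt()
E
```

```text
t 7.2 loc mm [-95.6   0.8 174.6] yawerr deg 0.0 F st [ 0.28  0.83 -0.3 ] gap -0.004845346356558414
0.0 [253, 254, 254, 254, 254, 253]
0.05 [254, 254, 254, 254, 254, 254]
0.1 [254, 254, 254, 254, 254, 254]
0.15 [254, 254, 254, 254, 254, 254]
0.2 [254, 254, 254, 253, 254, 254]
0.25 [254, 254, 254, 254, 254, 254]
0.3 [254, 254, 254, 254, 254, 254]
0.35 [254, 253, 254, 254, 254, 254]
0.4 [213, 218, 213, 216, 214, 222]
0.45 [209, 212, 209, 211, 212, 210]
0.5 [213, 211, 203, 218, 233, 237]
0.55 [218, 231, 242, 253, 253, 253]
0.6 [206, 252, 205, 175, 193, 234]
0.65 [114, 144, 148, 148, 159, 198]
```

Emit:
{"api": "send_rows", "payload": {"commands": "0 -0.15 0 0.7 0;0 0 0 0.8 0;0 0 0 0.7 0;0 0 0 0 0"}}

```text
t: 7.58
tcp_pos: [0.47, 0.0323, 0.1287]
tool_rot: [-0.109, 0.994, 0.001, -0.002]
force: [0.5, 0.2, 0.9]
finger_gap: -0.003
gripper_force: 0.0
```

Emit:
{"api": "send_rows", "payload": {"commands": "0 0 0 0.15 0;0 0 0 0.15 0;0 0 0 0.15 0;0 0 0 0 0"}}

```text
t: 7.92
tcp_pos: [0.4712, 0.0315, 0.1219]
tool_rot: [-0.108, 0.994, -0.0, 0.0]
force: [0.3, 0.2, 0.1]
finger_gap: 0.001
gripper_force: 0.0
```

Emit:
{"api": "send_rows", "payload": {"commands": "0 0 0 0.15 0;0 0 0 0.15 0;0 0 0 0.15 0;0 0 0 0 0"}}

```text
t: 8.25
tcp_pos: [0.4706, 0.0314, 0.1125]
tool_rot: [-0.108, 0.994, 0.0, -0.0]
force: [-0.4, 0.7, -0.4]
finger_gap: 0.001
gripper_force: 0.0
```

Emit:
{"api": "send_rows", "payload": {"commands": "0 0 0 0.12 0;0 0 0 0.12 0;0 0 0 0 0"}}

```text
t: 8.5
tcp_pos: [0.4707, 0.0314, 0.1077]
tool_rot: [-0.108, 0.994, 0.0, -0.0]
force: [1.2, -0.2, -1.2]
finger_gap: -0.002
gripper_force: 0.0
```

Visual tip offset confirmed; contact is expected at TCP z of about 0.095. I'll approach in small steps.

Emit:
{"api": "send_rows", "payload": {"commands": "0 0 0 0.12 0;0 0 0 0.12 0;0 0 0 0 0"}}

```text
t: 8.75
tcp_pos: [0.4707, 0.0314, 0.1029]
tool_rot: [-0.108, 0.994, 0.0, -0.0]
force: [0.0, 0.1, -0.1]
finger_gap: -0.001
gripper_force: 0.0
```

Emit:
{"api": "send_rows", "payload": {"commands": "0 0 0 0.1 0;0 0 0 0 0"}}

```text
t: 8.92
tcp_pos: [0.4708, 0.0314, 0.101]
tool_rot: [-0.108, 0.994, 0.0, -0.0]
force: [0.4, -0.4, -0.2]
finger_gap: 0.003
gripper_force: 0.0
```

Emit:
{"api": "send_rows", "payload": {"commands": "0 0 0 0.1 0;0 0 0 0 0"}}

```text
t: 9.08
tcp_pos: [0.4708, 0.0314, 0.0991]
tool_rot: [-0.108, 0.994, 0.0, -0.0]
force: [-0.7, -0.6, 0.2]
finger_gap: 0.004
gripper_force: 0.0
```

Emit:
{"api": "send_rows", "payload": {"commands": "0 0 0 0.06 0;0 0 0 0 0"}}

```text
t: 9.25
tcp_pos: [0.4709, 0.0314, 0.098]
tool_rot: [-0.108, 0.994, 0.0, -0.0]
force: [-0.2, 0.0, -0.2]
finger_gap: 0.003
gripper_force: 0.0
```

Emit:
{"api": "send_rows", "payload": {"commands": "0 0 0 0.06 0;0 0 0 0 0"}}

```text
t: 9.42
tcp_pos: [0.4709, 0.0314, 0.0968]
tool_rot: [-0.108, 0.994, 0.0, -0.0]
force: [0.2, -0.0, 0.1]
finger_gap: 0.0
gripper_force: 0.0
```

Emit:
{"api": "send_rows", "payload": {"commands": "0 0 0 0.06 0;0 0 0 0 0"}}

```text
t: 9.58
tcp_pos: [0.4711, 0.0314, 0.0959]
tool_rot: [-0.108, 0.994, -0.0, 0.0]
force: [-0.3, -0.2, 2.2]
finger_gap: 0.002
gripper_force: 1.1
```

Emit:
{"api": "send_rows", "payload": {"commands": "0 0 0 0.06 0;0 0 0 0 0"}}

```text
t: 9.75
tcp_pos: [0.4711, 0.0314, 0.0958]
tool_rot: [-0.108, 0.994, -0.0, 0.0]
force: [-2.9, 0.1, 12.5]
finger_gap: 0.003
gripper_force: 6.6
```

Emit:
{"api": "send_rows", "payload": {"commands": "0 0 0 0.05 0;0 0 0 0 0"}}

```text
t: 9.92
tcp_pos: [0.4712, 0.0314, 0.0958]
tool_rot: [-0.108, 0.994, -0.0, 0.001]
force: [-4.3, -0.2, 21.2]
finger_gap: -0.004
gripper_force: 10.9
```

Contact is at TCP z = 0.0958 with a stiffness of about 9 N/mm. I'll ease off to about 4.5 N.

Emit:
{"api": "send_rows", "payload": {"commands": "0 0 0 -0.095 0;0 0 0 0 0"}}

```text
t: 10.08
tcp_pos: [0.4714, 0.0313, 0.096]
tool_rot: [-0.108, 0.994, -0.0, 0.001]
force: [-0.2, -0.5, 0.5]
finger_gap: -0.005
gripper_force: 0.0
```

```bash
python3 -c "from h import *;st()"
```

```text
t 10.08 loc mm [-90.7   0.8  96. ] yawerr deg 0.12 F st [-0.3  -0.45  0.55] gap -0.0046276351030028326
```

Emit:
{"api": "send_rows", "payload": {"commands": "0 0 0 0.025 0;0 0 0 0 0"}}

```text
t: 10.25
tcp_pos: [0.4714, 0.0313, 0.0958]
tool_rot: [-0.108, 0.994, -0.0, 0.0]
force: [-1.5, 0.1, 13.1]
finger_gap: 0.001
gripper_force: 6.4
```

Emit:
{"api": "send_rows", "payload": {"commands": "0 -0.2 0 0 0;0 -0.2 0 0 0;0 0 0 0 0"}}

```text
t: 10.5
tcp_pos: [0.4786, 0.033, 0.0958]
tool_rot: [-0.108, 0.994, -0.0, -0.0]
force: [-3.4, -0.6, 14.8]
finger_gap: -0.0
gripper_force: 7.0
```

Emit:
{"api": "send_rows", "payload": {"commands": "0 0 0 -0.018 0;0 0 0 0 0"}}

```text
t: 10.67
tcp_pos: [0.4786, 0.0331, 0.0959]
tool_rot: [-0.108, 0.994, -0.0, -0.0]
force: [-1.7, 0.4, 10.3]
finger_gap: -0.001
gripper_force: 5.2
```

Emit:
{"api": "send_rows", "payload": {"commands": "0 -0.2 0 0 0;0 -0.2 0 0 0;0 0 0 0 0"}}

```text
t: 10.92
tcp_pos: [0.4867, 0.0348, 0.0959]
tool_rot: [-0.108, 0.994, -0.0, -0.0]
force: [-2.0, -0.4, 10.4]
finger_gap: 0.001
gripper_force: 5.1
```

```bash
cat >> h.py <<'E'
def panel():
    from station import cams
    t=cams.snapshot("side");g=cv2.cvtColor(t["pixels"],cv2.COLOR_RGB2GRAY)
    xs=np.arange(-.12,.004,.004)
    for y in(-.03,.028): print(y,[(int(x*1e3),int(g[int(round(q[1])),int(round(q[0]))])) for x,q in zip(xs,proj(t,[W(x,y,.115) for x in xs]))])
E
python3 -c "from h import *;st();panel()"
```

```text
t 10.92 loc mm [-75.    0.9  95.9] yawerr deg 0.13 F st [-2.    0.02 10.43] gap 0.0014885784579076605
-0.03 [(-120, 232), (-115, 232), (-111, 231), (-107, 232), (-103, 233), (-99, 232), (-95, 223), (-91, 174), (-87, 143), (-83, 110), (-79, 96), (-75, 91), (-71, 139), (-67, 106), (-63, 92), (-59, 78), (-55, 107), (-51, 98), (-47, 94), (-43, 83), (-39, 105), (-35, 109), (-31, 94), (-27, 58), (-23, 107), (-19, 103), (-15, 94), (-11, 64), (-7, 168), (-3, 237), (0, 229)]
0.028 [(-120, 235), (-115, 237), (-111, 236), (-107, 237), (-103, 234), (-99, 231), (-95, 227), (-91, 150), (-87, 86), (-83, 89), (-79, 92), (-75, 100), (-71, 84), (-67, 78), (-63, 70), (-59, 76), (-55, 78), (-51, 84), (-47, 71), (-43, 74), (-39, 112), (-35, 126), (-31, 107), (-27, 70), (-23, 42), (-19, 58), (-15, 40), (-11, 51), (-7, 129), (-3, 233), (0, 225)]
```

The panel drags along: its edges are now at about -92 and -7, moved about 15 mm. I'll lighten the press and go on.

Emit:
{"api": "send_rows", "payload": {"commands": "0 0 0 -0.025 0;0 -0.1 0 0 0;0 0 0 0 0"}}

```text
t: 11.22
tcp_pos: [0.4883, 0.0353, 0.0959]
tool_rot: [-0.108, 0.994, 0.0, -0.001]
force: [-2.1, 0.8, 6.5]
finger_gap: 0.002
gripper_force: 3.4
```

Emit:
{"api": "send_rows", "payload": {"commands": "0 -0.3 0 0 0;0 -0.3 0 0 0;0 -0.3 0 0 0;0 0 0 0 0"}}

```text
t: 11.55
tcp_pos: [0.5075, 0.0391, 0.0959]
tool_rot: [-0.108, 0.994, -0.0, 0.001]
force: [1.6, 0.5, 5.1]
finger_gap: 0.001
gripper_force: 2.3
```

```bash
python3 -c "from h import *;st();panel()"
```

```text
t 11.55 loc mm [-53.8   0.7  95.9] yawerr deg 0.11 F st [1.66 0.13 5.08] gap 0.0013018230523697137
-0.03 [(-120, 230), (-115, 234), (-111, 233), (-107, 235), (-103, 234), (-99, 233), (-95, 232), (-91, 235), (-87, 236), (-83, 235), (-79, 235), (-75, 232), (-71, 183), (-67, 110), (-63, 97), (-59, 82), (-55, 107), (-51, 107), (-47, 96), (-43, 81), (-39, 110), (-35, 105), (-31, 96), (-27, 64), (-23, 109), (-19, 108), (-15, 99), (-11, 71), (-7, 116), (-3, 112), (0, 78)]
0.028 [(-120, 235), (-115, 237), (-111, 235), (-107, 234), (-103, 234), (-99, 232), (-95, 233), (-91, 232), (-87, 234), (-83, 232), (-79, 232), (-75, 228), (-71, 145), (-67, 99), (-63, 73), (-59, 73), (-55, 71), (-51, 80), (-47, 52), (-43, 41), (-39, 53), (-35, 60), (-31, 58), (-27, 83), (-23, 74), (-19, 72), (-15, 114), (-11, 127), (-7, 109), (-3, 66), (0, 41)]
```

Emit:
{"api": "send_rows", "payload": {"commands": "0 -0.3 0 0 0;0 -0.3 0 0 0;0 -0.3 0 0 0;0 0 0 0 0"}}

```text
t: 11.93
tcp_pos: [0.5246, 0.043, 0.0959]
tool_rot: [-0.108, 0.994, -0.0, 0.0]
force: [0.7, 0.9, 4.5]
finger_gap: -0.001
gripper_force: 2.5
```

Emit:
{"api": "send_rows", "payload": {"commands": "0 -0.3 0 0 0;0 -0.3 0 0 0;0 -0.3 0 0 0;0 0 0 0 0"}}

```text
t: 12.27
tcp_pos: [0.5421, 0.0468, 0.0959]
tool_rot: [-0.108, 0.994, -0.0, 0.0]
force: [0.9, 1.2, 5.6]
finger_gap: -0.002
gripper_force: 2.6
```

```bash
python3 -c "from h import *;st();panel()"
```

```text
t 12.27 loc mm [-18.4   0.9  95.9] yawerr deg 0.12 F st [1.13 0.99 5.62] gap -0.0018968017175475483
-0.03 [(-120, 232), (-115, 232), (-111, 234), (-107, 235), (-103, 233), (-99, 232), (-95, 234), (-91, 234), (-87, 236), (-83, 235), (-79, 235), (-75, 237), (-71, 239), (-67, 239), (-63, 239), (-59, 240), (-55, 239), (-51, 240), (-47, 238), (-43, 238), (-39, 234), (-35, 163), (-31, 108), (-27, 77), (-23, 141), (-19, 114), (-15, 110), (-11, 77), (-7, 138), (-3, 118), (0, 86)]
0.028 [(-120, 237), (-115, 237), (-111, 237), (-107, 234), (-103, 234), (-99, 233), (-95, 232), (-91, 233), (-87, 232), (-83, 230), (-79, 231), (-75, 233), (-71, 236), (-67, 235), (-63, 237), (-59, 238), (-55, 240), (-51, 238), (-47, 240), (-43, 240), (-39, 233), (-35, 118), (-31, 60), (-27, 40), (-23, 51), (-19, 73), (-15, 83), (-11, 47), (-7, 32), (-3, 41), (0, 47)]
```

Emit:
{"api": "send_rows", "payload": {"commands": "0 -0.3 0 0 0;0 -0.3 0 0 0;0 -0.3 0 0 0;0 0 0 0 0"}}

```text
t: 12.65
tcp_pos: [0.5595, 0.0507, 0.0959]
tool_rot: [-0.108, 0.994, -0.0, 0.0]
force: [0.4, 0.1, 5.4]
finger_gap: -0.001
gripper_force: 2.7
```

Emit:
{"api": "send_rows", "payload": {"commands": "0 -0.3 0 0 0;0 0 0 0 0"}}

```text
t: 12.82
tcp_pos: [0.5649, 0.052, 0.096]
tool_rot: [-0.108, 0.994, 0.0, -0.0]
force: [-0.7, 0.3, 5.9]
finger_gap: -0.001
gripper_force: 2.9
```

```bash
python3 -c "from h import *;st();panel()"
```

```text
t 12.82 loc mm [ 5.   1.1 96. ] yawerr deg 0.12 F st [-0.61  0.41  5.93] gap -0.0007953254671602221
-0.03 [(-120, 231), (-115, 234), (-111, 233), (-107, 235), (-103, 235), (-99, 233), (-95, 234), (-91, 234), (-87, 237), (-83, 235), (-79, 236), (-75, 236), (-71, 239), (-67, 238), (-63, 238), (-59, 240), (-55, 240), (-51, 240), (-47, 239), (-43, 238), (-39, 242), (-35, 239), (-31, 237), (-27, 237), (-23, 239), (-19, 239), (-15, 222), (-11, 141), (-7, 144), (-3, 141), (0, 95)]
0.028 [(-120, 236), (-115, 237), (-111, 236), (-107, 236), (-103, 233), (-99, 233), (-95, 233), (-91, 232), (-87, 232), (-83, 234), (-79, 232), (-75, 234), (-71, 237), (-67, 236), (-63, 237), (-59, 238), (-55, 238), (-51, 240), (-47, 240), (-43, 240), (-39, 240), (-35, 240), (-31, 240), (-27, 240), (-23, 240), (-19, 238), (-15, 233), (-11, 113), (-7, 50), (-3, 44), (0, 43)]
```

Emit:
{"api": "send_rows", "payload": {"commands": "0 -0.3 0 0 0;0 0 0 -1 0;0 0 0 -1 0;0 0 0 0 0;0 0 0 0 0;0 0 0 0 0"}}

```text
t: 13.37
tcp_pos: [0.5694, 0.0533, 0.1347]
tool_rot: [-0.108, 0.994, 0.0, -0.001]
force: [-1.1, 0.2, -0.5]
finger_gap: -0.004
gripper_force: 0.0
```

```bash
python3 - <<'E'
from h import *
from station import cams
st();panel()
s=cams.snapshot("side");a=s["pixels"][150:300,250:410].astype(float)
cv2.imwrite("pics/c8.png",cv2.resize(np.clip(a*1.2,0,255).astype(np.uint8),None,fx=4,fy=4,interpolation=2)[:,:,::-1])
g=cv2.cvtColor(s["pixels"],cv2.COLOR_RGB2GRAY)
c,n=np.cos(.6),np.sin(.6)
for d in(.02,.04,.06,.08): print(d,[int(g[int(round(q[1])),int(round(q[0]))]) for q in proj(s,[W(.059-.006*n+d*c,y,.01+.006*c+d*n) for y in np.arange(-.07,.071,.02)])])
E
```

```text
t 13.37 loc mm [  9.7   1.4 134.7] yawerr deg 0.11 F st [-1.01  0.4  -0.46] gap -0.004151014957730576
-0.03 [(-120, 231), (-115, 234), (-111, 233), (-107, 235), (-103, 234), (-99, 232), (-95, 232), (-91, 235), (-87, 236), (-83, 236), (-79, 237), (-75, 238), (-71, 239), (-67, 238), (-63, 240), (-59, 239), (-55, 240), (-51, 240), (-47, 238), (-43, 239), (-39, 239), (-35, 239), (-31, 238), (-27, 237), (-23, 239), (-19, 239), (-15, 239), (-11, 237), (-7, 240), (-3, 239), (0, 228)]
0.028 [(-120, 235), (-115, 235), (-111, 236), (-107, 236), (-103, 235), (-99, 234), (-95, 233), (-91, 233), (-87, 233), (-83, 233), (-79, 233), (-75, 237), (-71, 236), (-67, 235), (-63, 237), (-59, 237), (-55, 239), (-51, 239), (-47, 241), (-43, 239), (-39, 240), (-35, 240), (-31, 239), (-27, 239), (-23, 241), (-19, 241), (-15, 240), (-11, 238), (-7, 238), (-3, 237), (0, 224)]
0.02 [121, 184, 253, 254, 254, 254, 254, 254]
0.04 [174, 184, 253, 253, 253, 254, 254, 254]
0.06 [187, 187, 254, 254, 254, 253, 254, 253]
0.08 [185, 187, 254, 254, 253, 253, 253, 253]
```

View pics/c8.png

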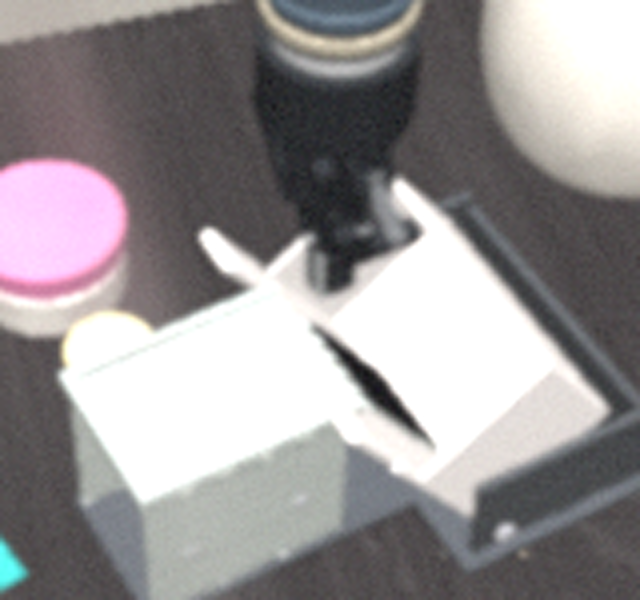

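The panel is inside the bin, lying against its front wall (dark sliver at (375,385)). Next I'll go round to the front of the left tab.

Emit:
{"api": "send_rows", "payload": {"commands": "0 0 0 -1 0;0 0.75 0.84 0 0;0 0.75 0.84 0 0;0 0.75 0.84 0 0;0 0.75 0.84 0 0;0 0 0 0 0;0 0 0 0.95 0;0 0 0 0.95 0;0 0 0 0.95 0;0 0 0 0 0"}}

```text
t: 14.3
tcp_pos: [0.495, 0.1058, 0.0954]
tool_rot: [-0.108, 0.994, 0.0, -0.004]
force: [-0.6, 0.8, 1.1]
finger_gap: -0.0
gripper_force: 0.0
```

Emit:
{"api": "send_rows", "payload": {"commands": "0 -0.3 0 0 0;0 -0.3 0 0 0;0 -0.3 0 0 0;0 -0.3 0 0 0;0 -0.3 0 -0.05 0;0 -0.3 0 -0.05 0;0 0 0 0 0"}}

```text
t: 14.88
tcp_pos: [0.5355, 0.1141, 0.1016]
tool_rot: [-0.108, 0.994, -0.0, 0.002]
force: [0.4, -0.0, -0.6]
finger_gap: -0.006
gripper_force: 0.0
```

```bash
python3 -c "from h import *;st();tilt()"
```

```text
t 14.88 loc mm [-10.5  67.9 101.6] yawerr deg 0.11 F st [ 0.34 -0.09 -0.62] gap -0.00632067055525507
0.0 [254, 254, 254, 254, 254, 254]
0.05 [254, 254, 254, 254, 254, 254]
0.1 [254, 254, 254, 254, 254, 254]
0.15 [254, 254, 254, 254, 254, 254]
0.2 [254, 254, 254, 254, 254, 254]
0.25 [254, 254, 254, 254, 254, 254]
0.3 [253, 254, 254, 254, 254, 254]
0.35 [208, 255, 254, 254, 253, 253]
0.4 [118, 145, 131, 159, 144, 175]
0.45 [109, 106, 104, 106, 106, 103]
0.5 [107, 104, 108, 206, 235, 235]
0.55 [106, 107, 124, 182, 234, 237]
0.6 [106, 103, 144, 153, 193, 235]
0.65 [105, 144, 148, 146, 161, 197]
```

The bin is moving back and is now below about 0.4. I'll push on.

Emit:
{"api": "send_rows", "payload": {"commands": "0 -0.3 0 -0.06 0;0 -0.3 0 -0.06 0;0 -0.3 0 -0.06 0;0 -0.3 0 -0.06 0;0 -0.3 0 -0.06 0;0 -0.3 0 -0.06 0;0 -0.3 0 -0.06 0;0 0 0 0 0"}}

```text
t: 15.6
tcp_pos: [0.5761, 0.123, 0.1095]
tool_rot: [-0.108, 0.994, -0.0, 0.002]
force: [0.5, -0.2, 0.1]
finger_gap: 0.001
gripper_force: 0.0
```

Emit:
{"api": "send_rows", "payload": {"commands": "0 -0.2 0 0 0;0 -0.2 0 0 0;0 -0.2 0 0 0;0 0 0 0 0"}}

```text
t: 15.93
tcp_pos: [0.5867, 0.1255, 0.1092]
tool_rot: [-0.108, 0.994, -0.0, 0.001]
force: [-0.1, 0.9, 0.6]
finger_gap: -0.003
gripper_force: 0.0
```

```bash
python3 -c "from h import *;st();tilt()"
```

```text
t 15.93 loc mm [ 41.9  68.2 109.2] yawerr deg 0.11 F st [0.06 0.89 0.61] gap -0.0027934571359821544
0.0 [154, 155, 238, 255, 254, 255]
0.05 [148, 151, 155, 157, 251, 254]
0.1 [150, 194, 238, 245, 246, 244]
0.15 [156, 154, 175, 237, 255, 254]
0.2 [153, 149, 153, 149, 159, 166]
0.25 [153, 149, 147, 155, 151, 153]
0.3 [149, 153, 153, 153, 149, 151]
0.35 [150, 149, 151, 152, 153, 151]
0.4 [140, 142, 135, 141, 138, 145]
0.45 [104, 109, 104, 108, 106, 104]
0.5 [107, 110, 105, 207, 236, 236]
0.55 [108, 108, 125, 186, 235, 238]
0.6 [107, 103, 144, 152, 196, 236]
0.65 [108, 144, 148, 148, 163, 199]
```

Emit:
{"api": "send_rows", "payload": {"commands": "0 -0.15 0 0 0;0 -0.15 0 0 0;0 0 0 0 0"}}

```text
t: 16.23
tcp_pos: [0.5921, 0.1268, 0.1092]
tool_rot: [-0.108, 0.994, 0.0, 0.0]
force: [-0.2, 0.2, -0.7]
finger_gap: -0.001
gripper_force: 0.0
```

Emit:
{"api": "send_rows", "payload": {"commands": "0 -0.1 0 0 0;0 -0.1 0 0 0;0 0 0 0 0"}}

```text
t: 16.48
tcp_pos: [0.5943, 0.1274, 0.1091]
tool_rot: [-0.108, 0.994, -0.0, -0.001]
force: [-3.5, -0.5, 2.3]
finger_gap: 0.001
gripper_force: 1.6
```

Emit:
{"api": "send_rows", "payload": {"commands": "0 -0.1 0 0 0;0 -0.1 0 0 0;0 0 0 0 0"}}

```text
t: 16.73
tcp_pos: [0.594, 0.1274, 0.109]
tool_rot: [-0.108, 0.994, -0.001, -0.006]
force: [-10.8, -2.9, 8.9]
finger_gap: 0.002
gripper_force: 5.8
```

```bash
python3 -c "from h import *;st();tilt()" | head -7
```

```text
t 16.73 loc mm [ 49.5  68.5 109. ] yawerr deg 0.17 F st [-11.21  -0.52   8.93] gap 0.002406856548240108
0.0 [160, 165, 163, 170, 244, 253]
0.05 [164, 176, 199, 195, 213, 216]
0.1 [163, 164, 243, 252, 237, 238]
0.15 [164, 161, 165, 164, 214, 253]
0.2 [161, 163, 160, 162, 167, 163]
0.25 [161, 161, 163, 164, 162, 163]
```

It is at the home stop (x = 49.5 with 11 N). I'll give one more small push, then retreat straight back and up.

Emit:
{"api": "send_rows", "payload": {"commands": "0 -0.1 0 0 0;0 0 0 0 0"}}

```text
t: 16.95
tcp_pos: [0.5938, 0.1273, 0.109]
tool_rot: [-0.109, 0.994, -0.001, -0.008]
force: [-15.1, -6.0, 11.5]
finger_gap: 0.002
gripper_force: 7.8
```

Emit:
{"api": "send_rows", "payload": {"commands": "0 0.4 0 0 0;0 0.6 0 0 0;0 0.8 0 0 0;0 0 0 -1 0;0 0 0 -1 0;0 0 0 -1 0;0 0 0 -1 0;0 0 1 -0.5 0;0 0 1 0 0;0 0 1 0 0;0 0 1 0 0;0 0 1 0 0;0 0 1 0 0;0 0 1 0 0;0 0 1 0 0;0 0 1 0 0;0 0 0 0 0;0 0 0 0 0"}}

```text
t: 18.45
tcp_pos: [0.5276, 0.2978, 0.1992]
tool_rot: [-0.109, 0.994, 0.0, 0.001]
force: [0.3, -1.0, -0.5]
finger_gap: 0.002
gripper_force: 0.0
```

```bash
python3 - <<'E'
from h import *
from station import cams
st();tilt()
d=pickle.load(open("s0.pkl","rb"));g0=cv2.cvtColor(d["side"]["pixels"],cv2.COLOR_RGB2GRAY)
s=cams.snapshot("side");t=cams.snapshot("top")
g=cv2.cvtColor(s["pixels"],cv2.COLOR_RGB2GRAY)
for th in np.arange(0,.25,.05):
    c,n=np.cos(th),np.sin(th);print("s0",round(th,2),[int(g0[int(round(q[1])),int(round(q[0]))]) for q in proj(s,[W(.059-h*n,-.065,.01+h*c) for h in(.12,.13,.14,.15,.16,.165)])])
hs=lambda p:cv2.cvtColor(p,cv2.COLOR_RGB2HSV)
for nm,lo,hi,(x0,y0,x1,y1) in(("pink",(145,60,100),(175,255,255),(225,180,300,240)),("cream",(15,20,150),(40,255,255),(258,222,295,250)),("vial",(0,0,160),(180,60,255),(315,300,345,345))):
    for S in(d["side"],s):
        m=cv2.moments(cv2.inRange(hs(S["pixels"])[y0:y1,x0:x1],lo,hi),True);print(nm,m["m00"],round(m["m10"]/m["m00"],1),round(m["m01"]/m["m00"],1))
for z in(.016,.05,.09): print("bin interior",z,[[int(g[int(round(q[1])),int(round(q[0]))]) for q in proj(s,[W(x,y,z) for y in np.arange(-.07,.071,.02)])] for x in(.075,.1,.13)])
E
```

```text
t 18.45 loc mm [ 20.9 249.2 199.2] yawerr deg 0.24 F st [ 0.11 -1.07 -0.45] gap 0.0023049556538858205
0.0 [162, 162, 160, 166, 243, 253]
0.05 [161, 178, 201, 192, 213, 216]
0.1 [163, 163, 240, 252, 236, 238]
0.15 [163, 164, 163, 163, 216, 253]
0.2 [164, 164, 162, 163, 163, 162]
0.25 [164, 162, 164, 163, 160, 161]
0.3 [163, 162, 161, 162, 159, 163]
0.35 [159, 163, 161, 160, 163, 161]
0.4 [141, 152, 137, 146, 143, 154]
0.45 [106, 106, 103, 103, 106, 104]
0.5 [108, 107, 108, 211, 237, 236]
0.55 [107, 105, 128, 183, 235, 239]
0.6 [109, 103, 140, 153, 197, 236]
0.65 [105, 144, 152, 146, 161, 197]
s0 0.0 [251, 253, 255, 255, 255, 254]
s0 0.05 [166, 236, 254, 255, 255, 255]
s0 0.1 [144, 146, 242, 255, 253, 254]
s0 0.15 [142, 156, 155, 174, 216, 250]
s0 0.2 [143, 145, 243, 254, 255, 254]
pink 1208.0 35.4 26.2
pink 1202.0 35.4 26.2
cream 208.0 16.5 11.1
cream 207.0 16.5 11.0
vial 565.0 14.2 21.5
vial 564.0 14.2 21.5
bin interior 0.016 [[64, 162, 160, 161, 162, 162, 162, 164], [68, 184, 168, 163, 163, 163, 165, 164], [66, 187, 255, 232, 167, 163, 254, 254]]
bin interior 0.05 [[184, 162, 159, 161, 162, 163, 165, 164], [186, 255, 178, 165, 252, 254, 255, 245], [186, 254, 236, 229, 246, 246, 249, 186]]
bin interior 0.09 [[218, 160, 233, 243, 238, 231, 248, 222], [254, 234, 244, 244, 254, 188, 191, 186], [158, 170, 166, 173, 162, 163, 165, 186]]
```

```bash
python3 - <<'E'
from h import *
from station import cams
t=cams.snapshot("top");t0=pickle.load(open("s0.pkl","rb"))["top"]
for S in(t0,t):
    g=cv2.cvtColor(S["pixels"],cv2.COLOR_RGB2GRAY)
    for x in(.062,.066,.072,.08,.09,.105,.12,.135,.145): print(x,[int(g[int(round(q[1])),int(round(q[0]))]) for q in proj(S,[W(x,y,.095) for y in np.arange(-.09,.091,.015)])])
    print()
s=cams.snapshot("side")["pixels"].astype(int);s0=pickle.load(open("s0.pkl","rb"))["side"]["pixels"].astype(int)
m=(np.abs(s-s0).max(2)>60).astype(np.uint8);n,l,q,c=cv2.connectedComponentsWithStats(m)
print([x.tolist() for x in q[1:] if x[4]>25])
E
```

```text
0.062 [90, 241, 251, 254, 254, 254, 254, 254, 254, 254, 254, 252, 95]
0.066 [94, 149, 254, 254, 254, 254, 254, 254, 254, 254, 254, 254, 89]
0.072 [81, 137, 254, 254, 254, 254, 254, 254, 254, 254, 254, 254, 87]
0.08 [79, 142, 254, 254, 254, 254, 254, 254, 254, 254, 254, 254, 87]
0.09 [86, 140, 254, 254, 254, 254, 254, 254, 254, 254, 254, 254, 91]
0.105 [72, 137, 254, 254, 254, 254, 254, 254, 254, 254, 254, 254, 89]
0.12 [82, 136, 254, 254, 254, 254, 254, 254, 254, 254, 254, 254, 90]
0.135 [71, 124, 122, 135, 124, 123, 131, 123, 135, 126, 122, 131, 80]
0.145 [69, 233, 223, 217, 236, 227, 217, 231, 221, 233, 220, 215, 82]

0.062 [80, 139, 138, 148, 142, 148, 140, 145, 150, 143, 138, 140, 94]
0.066 [91, 139, 138, 200, 218, 241, 216, 233, 200, 229, 137, 140, 91]
0.072 [83, 142, 140, 253, 252, 250, 245, 250, 245, 254, 140, 144, 88]
0.08 [120, 249, 249, 254, 252, 230, 229, 229, 229, 254, 253, 246, 86]
0.09 [87, 138, 254, 254, 249, 229, 229, 229, 229, 254, 254, 254, 90]
0.105 [74, 137, 254, 254, 252, 229, 228, 228, 231, 254, 254, 254, 88]
0.12 [82, 151, 254, 254, 252, 228, 228, 228, 229, 254, 254, 254, 91]
0.135 [71, 137, 138, 139, 169, 203, 220, 211, 222, 139, 139, 142, 79]
0.145 [68, 143, 140, 141, 140, 140, 141, 140, 139, 140, 140, 141, 82]

[[0, 0, 39, 235, 5947], [114, 0, 46, 83, 1906], [180, 0, 129, 55, 3288], [258, 53, 40, 76, 1597], [334, 185, 11, 18, 131], [326, 189, 10, 24, 120], [344, 191, 22, 11, 66], [367, 192, 44, 61, 315], [342, 209, 10, 11, 29], [335, 211, 25, 31, 183], [355, 214, 17, 9, 37], [374, 221, 19, 21, 89], [367, 229, 10, 31, 178], [276, 230, 50, 37, 1054], [46, 249, 39, 50, 986], [22, 255, 14, 11, 34], [40, 264, 10, 13, 39], [28, 298, 6, 14, 43], [0, 320, 38, 12, 250]]
```

The bin is home: the lip and tab tops sit where tilt 0 puts them. The panel shows as a grey rectangle inside the bin, the jars haven't moved, and the arm is clear.

```bash
python3 -c "from station import sign_off;print(sign_off())"
```

```text
the job is handed in; nothing more can be done
None
```

The job is handed in, with the panel inside the bin, the bin pushed back to its home stop and the three jars unmoved; however, the press on the panel briefly reached about 21 N before I eased it to about 5 N (13–15 N early in the drag), so a dent is possible and I did not check for one.

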